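# Close the loose cap of the solvent can

### The job

The rectangular solvent can on the sign-maker's bench was left with its winged screw cap loose. Twist that cap clockwise (seen from above) until it is fully home, its wings in line with the long sides of the can, and let go; leave the cap of the round tin as it is.

Things in the scene. Friction and masses are not known exactly. Their poses are not given: they have to be found in the camera images.
- can: Rectangular bare-metal can with a paper band, 85 x 140 mm (its x and y axes), 168 mm tall; origin under its centre, on the bench. It is fixed to the bench and carries a captive screw cap (grey disc, black upright wing) in the middle of its flat top.
- can_cap (a joint): Angle (rad) of the rectangular can's cap: 0 is fully home on a firm stop, wing parallel to the can's long sides; it grows counter-clockwise seen from above, to a stop at 1.5. It starts 0.8 to 1.3 from home; turning clockwise closes it. It turns in place without rising, needs about 0.08 N m, stays where left and cannot be lifted off.
- can_cap_grip (a point): Middle of the upright wing of the rectangular can's cap, on the cap's vertical turning axis, 207 mm above the bench. Turns with the cap: z up, y along the wing, x through it. The wing is a bar 14 mm thick, 56 mm long, 30 mm high (15 mm above and below this point), standing on a disc 46 mm across; the can's top is 39 mm below this point. To be pinched from above.
- tin_cap_end (a point): Bystander: end of the wing of the same kind of cap, also loose, on the round bare-metal tin (100 mm across, 140 mm tall, fixed) that stands to the left or right of the can. 28 mm out from that cap's axis, 179 mm above the bench; y points outward along the wing. Leave as it is.
Not all that is in view belongs to the job. What is shaped like the can but brown, green or red is not meant.

How it is judged:
By the outcome, as a careful person would: the job done as asked, in the order asked, and still so for the second after the job is handed in, with the robot touching nothing.
It also fails if it takes over 32 s, if anything falls off the work surface, if the arm or the gripper's body presses on something with over 40 N, if the wrist force passes 120 N, or if a joint passes its speed limit or range.

### The arm

A 7-joint arm with a two-finger parallel gripper is mounted at the origin on the work surface. World frame = base frame: x ahead of the robot, y to its left, z up, the work surface at z = 0. Lengths are in m, angles in rad, forces in N, time in s.
With the tool pointing down it reaches from about 0.4 to 0.875 m from the base axis. Payload 19.3 kg.
Tool frame: the origin (TCP) lies on the centre line of the jaws, within the pads' length; the fingertips stand 25 mm ahead of it and the grasp point (between the pads) lies 6 mm ahead of it; z points along the fingers, y is the line along which they close (so a half turn about z gives the same grasp; the last joint's range is limited). The gripper opens to 85 mm and grips with 20 to 120 N. Pads are 22 mm wide; open, the fingers measure 114 mm over their backs; the gripper's body (76 mm by 85 mm) begins 54 mm behind the grasp point. The pads swing forward as they close: fully open they stand 13 mm farther back than shut.
Start: joints at [1.107, 0.521, -0.036, 1.599, 0.021, 1.021, -0.113], TCP at [0.24, -0.577, 0.256] pointing down, gripper open.
Joint ranges: [-2.91, 2.91], [-0.3, 2.13], [-1.5, 1.42], [0.17, 2.43], [-1.26, 4.41], [0.16, 1.93], [-2.52, 2.52]. Speed limits (rad/s): [1.89, 1.89, 2.39, 2.39, 3.01, 3.01, 3.01].

### API

Orientations are given as a unit quaternion [w, x, y, z].
In Python, from rig import * gives the robot as it stands. The module is installed in compiled form; this text tells all that it offers.
- The arm moves only by the tool drive_tool, never from a script. Its argument "motion" is a list of rows, each a list of 3 entries, a list of its own where there are three numbers: the shift along the world's x, y, z in mm, then the turn, a rotation vector about the world's x, y, z in degrees, then the finger opening in mm, from 0 to 85.4. A call has 1 to 12 rows; each row shifts and turns the commanded pose from where the row before left it; what a row does not reach is not made up. A row lasts 1/10 s, in which the tool goes at most 50 mm and 8.59 degrees, less where a joint would pass 70% of its speed; a pose out of reach is approached as far as the arm can. A call with a gripper value outside its range is refused whole. The fingers move at their own pace and stop on an object; the grip force is fixed at half the most. Time passes only in rows, so rows that do not move let the fingers close. It gives the time, the measured TCP pose, the force, the opening and the grip force at its end, in the units of the state.
- state(): the state, without advancing time (a new reading comes with each control period).
- snapshot(name): name is "scene" or "top" or "wrist"; returns a dict with "pixels" (400x640x3 uint8, red, green, blue), "depth" (400x640 float32, m along the optical axis (not along the pixel's ray), 0 where there is no reading), "camera_matrix" (3x3 intrinsics, pixels), "k1" (the pictures are not rectified: a ray, as slopes to the right and down, at radius r is drawn at 1 + k1 r^2 times it, then the intrinsics apply), "world_from_camera" (4x4, takes a point from camera to world coordinates). Camera axes: x right, y down, z forward; pixel columns grow to the right and rows downward; lengths in m; the calibration is good to about 2 mm. A picture is of the moment at which its call begins.
- sign_off(): hands the job in; it is judged then, once.
The state is a dict: "time_s": time; "joint_positions": joint angles; "joint_vel": joint speeds; "joint_efforts": joint torques, N m; "ee_pos": TCP position; "eef_rot": TCP orientation; "wrist_force": force on the tool from outside, world axes, zero at the start; "torque": the same for the moment, N m; "finger_gap": opening from 0.0 (shut) to 1.0 (fully open); "gripper_force": force on a finger pad.
Only numpy, scipy, OpenCV 4.12 (cv2) and the standard library are available. Lean on these libraries where they do the work, as an engineer would, in place of code of your own. Each camera call takes 0.05 s, during which the arm holds its last target. There are 200 camera calls.

## Working session

There is one attempt and no reset: what is moved stays moved. The work goes in short steps, Python scripts to look and compute and a tool call to move; the robot and the scene stay as the last step left them, time stands still between calls to the robot, and variables do not carry over. Pictures are saved under pics/ and viewed, at most 10 in all, crops included, and the job is handed in when it is done.

Besides the shell and the picture viewer there is one more tool, called after "Call:" as name([rows], argument=value, ...), one row to a line, values as JSON. drive_tool: Moves the arm, as the interface text tells. Its arguments: {"type":"object","properties":{"motion":{"type":"array","items":{"type":"array"}}},"required":["motion"]}

```bash
mkdir -p pics
cat > h.py <<'E'
from rig import *
import numpy as np, cv2
def shot(n):
    return snapshot(n)
def save(s,f): cv2.imwrite('pics/'+f,cv2.cvtColor(s['pixels'],cv2.COLOR_RGB2BGR))
def ray(s,uv):
    K=s['camera_matrix'];uv=np.atleast_2d(np.float64(uv)).reshape(-1,1,2)
    p=cv2.undistortPoints(uv,np.array(K),np.array([s['k1'],0,0,0.]))[:,0]
    T=np.array(s['world_from_camera']);d=np.c_[p,np.ones(len(p))]@T[:3,:3].T
    return T[:3,3],d
def onplane(s,uv,z):
    o,d=ray(s,uv);return o+d*((z-o[2])/d[:,2])[:,None]
def cloud(s):
    v,u=np.mgrid[0:400,0:640];o,d=ray(s,np.c_[u.ravel(),v.ravel()])
    return (o+d*s['depth'].reshape(-1,1)).reshape(400,640,3)
E
python3 - <<'E'
from h import *
a=shot('scene');b=shot('top');save(a,'scene0.png');save(b,'top0.png')
np.savez('s0.npz',**{'a_'+k:v for k,v in a.items()},**{'b_'+k:v for k,v in b.items()})
st=state();print(st['time_s'],st['ee_pos'],st['eef_rot'],st['wrist_force'])
E
```

```text
0.1 [ 0.23970001 -0.57692273  0.25577944] [-4.88339541e-04  9.80676515e-01  1.95635677e-01 -1.30014125e-04] [0.1672283  1.62731369 0.00406442]
```

View pics/scene0.png

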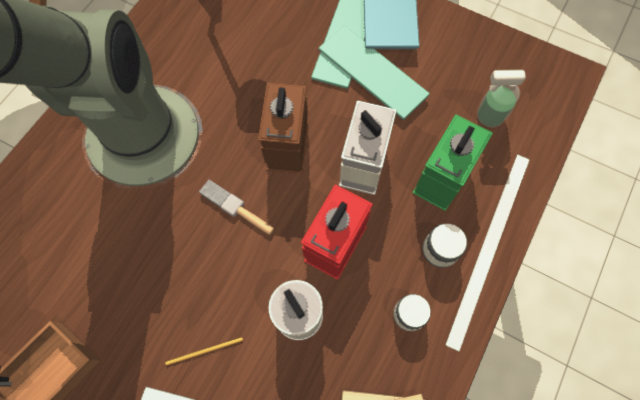

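View pics/top0.png

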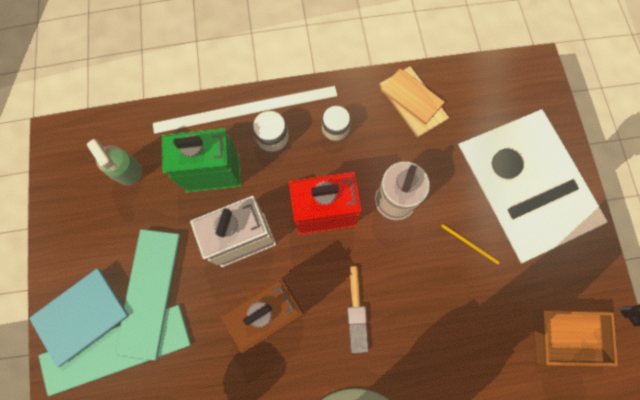

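The scene picture shows these candidates, by wing pixel:
- Brown can (281,105)
- Bare-metal can with white band (370,125)
- Green can (462,142)
- Red can (338,215)
- Round tin (293,303)

In the top view the bare-metal can's wing is at (224,222). The bare-metal rectangular can fits the description, so I choose that one.

```bash
cat > m.py <<'E'
from h import *
z=np.load('s0.npz');L={}
for n,(u,v) in {'a':(370,125),'b':(224,222)}.items():
    s={k[2:]:z[k] for k in z.files if k.startswith(n+'_')};L[n]=s
    P=cloud(s);c=P[v-35:v+35,u-35:u+35].reshape(-1,3)
    g=s['pixels'].max(2)<75
    _,lab=cv2.connectedComponents((g&(P[...,2]>.19)&(s['depth']>0)).astype(np.uint8));l=lab[v,u];m=lab==l
    q=P[m];top=q[q[:,2]>np.percentile(q[:,2],90)-.006]
    r=cv2.minAreaRect((top[:,:2]*1000).astype(np.float32))
    vx=cv2.fitLine((top[:,:2]*1000).astype(np.float32),cv2.DIST_L2,0,.01,.01).ravel()
    print(n,l,m.sum(),'z',np.percentile(q[:,2],[5,50,95]).round(4),'rect',np.round(r[0],1),np.round(r[1],1),r[2],'ang',np.degrees(np.arctan2(vx[1],vx[0])))
    uv=np.argwhere(m)[:,::-1].mean(0);s['uv']=uv
    # can top
    t=c[(abs(c[:,2]-.168)<.006)];t=(t[:,:2]*1000).astype(np.float32);R=cv2.minAreaRect(t);print(' cantop',len(t),np.median(c[abs(c[:,2]-.168)<.006][:,2]),R)
(o1,d1),(o2,d2)=[ray(L[k],L[k]['uv']) for k in 'ab'];d1,d2=d1[0],d2[0]
x=np.linalg.lstsq(np.c_[d1,-d2],o2-o1,rcond=None)[0];print('tri',o1+d1*x[0],o2+d2*x[1])
E
python3 m.py
python3 - <<'E'
import cv2
a=cv2.imread('pics/scene0.png')[85:205,320:420];b=cv2.imread('pics/top0.png')[180:280,175:295]
cv2.imwrite('pics/crop.png',cv2.hconcat([cv2.resize(a,(400,480)),cv2.resize(b,(400,480))]))
E
```

```text
a 7 247 z [0.1972 0.2188 0.2235] rect [520.8 190.7] [12. 53.] 66.40398406982422 ang -24.210518
 cantop 1819 0.16763043949436596 ((519.94580078125, 193.31170654296875), (88.2651596069336, 144.57102966308594), 13.789495468139648)
b 3 216 z [0.1993 0.2215 0.2248] rect [518.  194.1] [10.5 52.3] 66.85991668701172 ang -24.04992
 cantop 2164 0.16866397720034548 ((520.0441284179688, 195.2135467529297), (90.20651245117188, 143.71697998046875), 13.752988815307617)
tri [0.51963838 0.19399858 0.20350701] [0.52059588 0.19524175 0.20399526]
```

View pics/crop.png

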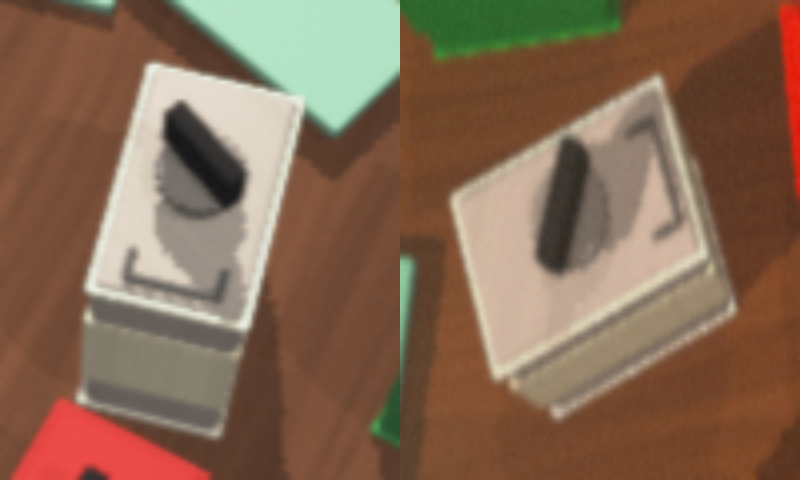

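The crop confirms the choice: a bare-metal can with a paper band. The wing is skewed to the can's long side, in the middle of the top.

- **Can centre:** about (520,194) mm, long axis at 103.8°.
- **Wing:** at 155.9°, so it is 52° (0.91 rad) open.
- **Plan:** turn the tool +133.3° about z during the approach, then twist -52°.

Run:
```python
import numpy as np
a=np.radians(np.linspace(-67.4,20.5,23));r=np.linspace(625,555,23)
p=np.c_[r*np.cos(a),r*np.sin(a)];p[0]=[239.7,-576.9];p[-1]=[520,194]
q=p.round();print(np.diff(q,axis=0).astype(int).tolist())
```

```text
[[38, 21], [37, 23], [34, 26], [33, 28], [30, 30], [28, 32], [26, 34], [22, 35], [21, 37], [17, 38], [15, 38], [12, 40], [10, 39], [6, 41], [3, 40], [1, 40], [-2, 40], [-5, 40], [-8, 39], [-10, 38], [-13, 37], [-15, 35]]
```

Call:
drive_tool([
  [[0, 0, 45], [0, 0, 0], 85],
  [[38, 21, 15], [0, 0, 6], 85],
  [[37, 23, 0], [0, 0, 6], 80],
  [[34, 26, 0], [0, 0, 6], 70],
  [[33, 28, 0], [0, 0, 6], 60],
  [[30, 30, 0], [0, 0, 6], 50],
  [[28, 32, 0], [0, 0, 6], 50],
  [[26, 34, 0], [0, 0, 6], 50],
  [[22, 35, 0], [0, 0, 6], 50],
  [[21, 37, 0], [0, 0, 6], 50],
  [[17, 38, 0], [0, 0, 6], 50],
  [[15, 38, 0], [0, 0, 6], 50],
])

```text
time_s: 1.3
ee_pos: [0.5413, -0.2334, 0.316]
eef_rot: [-0.0, 0.714, 0.7, -0.0]
wrist_force: [-0.1, -0.1, 0.1]
finger_gap: 0.583
gripper_force: 0.0
```

Call:
drive_tool([
  [[12, 40, 0], [0, 0, 6], 50],
  [[10, 39, 0], [0, 0, 6], 50],
  [[6, 41, 0], [0, 0, 6], 50],
  [[3, 40, 0], [0, 0, 6], 50],
  [[1, 40, 0], [0, 0, 6], 50],
  [[-2, 40, 0], [0, 0, 6], 50],
  [[-5, 40, 0], [0, 0, 6], 50],
  [[-8, 39, 0], [0, 0, 6], 50],
  [[-10, 38, 0], [0, 0, 6], 50],
  [[-13, 37, 0], [0, 0, 6], 50],
  [[-15, 35, 0], [0, 0, 6], 50],
  [[0, 0, 0], [0, 0, 1], 50],
])

```text
time_s: 2.5
ee_pos: [0.5174, 0.1986, 0.3165]
eef_rot: [-0.0, 0.207, 0.978, 0.001]
wrist_force: [0.6, -0.0, 0.3]
finger_gap: 0.581
gripper_force: 0.0
```

Run:
```python
from h import *
s=shot('wrist');save(s,'wrist1.png');st=state();print(st['ee_pos'],st['eef_rot'],st['joint_positions'])
P=cloud(s);g=(s['pixels'].max(2)<75)&(s['depth']>0)&(abs(P[...,2]-.222)<.006)&(np.hypot(P[...,0]-.52,P[...,1]-.194)<.045)
q=(P[g][:,:2]*1000).astype(np.float32);print(len(q),np.median(P[g][:,2]),cv2.minAreaRect(q))
```

```text
[0.51869813 0.19594971 0.31626836] [-2.59097429e-04  2.08608972e-01  9.77999074e-01  2.04382210e-04] [ 0.09726844  0.43712207 -0.77859531  1.68646251  0.33028094  1.15495303
  0.38078874]
1084 0.22169297825906864 ((519.9757080078125, 195.12698364257812), (12.307084083557129, 54.598388671875), 65.5652084350586)
```

View pics/wrist1.png

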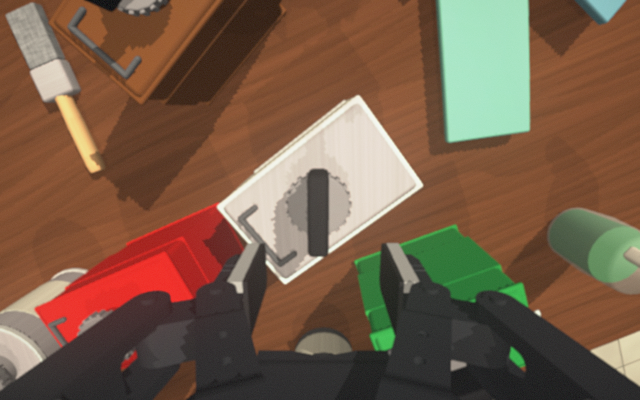

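The wrist view shows the wing at (318,212), upright in the picture and so square to the jaws. It measures centre (520,195), top at 221.7 mm, which matches the other views. I'll descend and close.

Call:
drive_tool([
  [[1, -1, -25], [0, 0, 0], 50],
  [[0, 0, -25], [0, 0, 0], 50],
  [[0, 0, -20], [0, 0, 0], 50],
  [[0, 0, -15], [0, 0, 0], 50],
  [[0, 0, -10], [0, 0, 0], 50],
  [[0, 0, 0], [0, 0, 0], 50],
  [[0, 0, 0], [0, 0, 0], 8],
  [[0, 0, 0], [0, 0, 0], 8],
  [[0, 0, 0], [0, 0, 0], 8],
  [[0, 0, 0], [0, 0, 0], 8],
  [[0, 0, 0], [0, 0, 0], 8],
  [[0, 0, 0], [0, 0, 0], 8],
])

```text
time_s: 3.75
ee_pos: [0.5213, 0.1933, 0.2223]
eef_rot: [0.001, 0.212, 0.977, 0.001]
wrist_force: [0.1, 1.2, 7.2]
finger_gap: 0.149
gripper_force: 60.5
```

Call:
drive_tool([
  [[0, 0, 0], [0, 0, -4], 8],
  [[0, 0, 0], [0, 0, -4], 8],
  [[0, 0, 0], [0, 0, -4], 8],
  [[0, 0, 0], [0, 0, -4], 8],
  [[0, 0, 0], [0, 0, -4], 8],
  [[0, 0, 0], [0, 0, -4], 8],
  [[0, 0, 0], [0, 0, -4], 8],
  [[0, 0, 0], [0, 0, -4], 8],
  [[0, 0, 0], [0, 0, -4], 8],
  [[0, 0, 0], [0, 0, -4], 8],
  [[0, 0, 0], [0, 0, -4], 8],
  [[0, 0, 0], [0, 0, 0], 8],
])

```text
time_s: 4.95
ee_pos: [0.52, 0.1921, 0.2222]
eef_rot: [0.0, 0.564, 0.826, -0.001]
wrist_force: [-10.9, -8.0, 17.9]
finger_gap: 0.151
gripper_force: 62.2
```

```bash
cat > t.py <<'E'
from rig import *
import numpy as np
st=state();q=st['eef_rot'];print(st['time_s'],st['ee_pos'],'ytool',np.degrees(2*np.arctan2(q[2],q[1]))-90,'F',st['wrist_force'],'T',st['torque'],st['gripper_force'],st['finger_gap'],np.round(st['joint_positions'],2))
E
python3 t.py
```

```text
4.95 [0.52001905 0.19210662 0.22219695] ytool 21.384463666119117 F [-10.90049102  -7.95105588  17.93499309] T [-1.65059238  2.55889934 -0.08346973] 62.18570351600647 0.15062550064241975 [-0.07  0.5  -0.54  1.8   0.31  0.93 -0.37]
```

Call:
drive_tool([
  [[0, 0, 0], [0, 0, -3], 8],
  [[0, 0, 0], [0, 0, -3], 8],
  [[0, 0, 0], [0, 0, -2], 8],
  [[0, 0, 0], [0, 0, -1], 8],
  [[0, 0, 0], [0, 0, 0], 8],
])

```text
time_s: 5.45
ee_pos: [0.5197, 0.1921, 0.2222]
eef_rot: [0.0, 0.626, 0.78, -0.001]
wrist_force: [-14.3, -8.6, 19.4]
finger_gap: 0.153
gripper_force: 63.7
```

```bash
python3 t.py
```

```text
5.45 [0.5197379  0.19206698 0.22219609] ytool 12.560366543980038 F [-14.25288751  -8.6189151   19.38447443] T [-1.78506065  3.06454147  0.80719481] 63.734285831451416 0.15294276705050316 [-0.09  0.49 -0.5   1.8   0.29  0.92 -0.51]
```

Call:
drive_tool([
  [[0, 0, 0], [0, 0, -1.5], 8],
  [[0, 0, 0], [0, 0, 0], 8],
])

```text
time_s: 5.65
ee_pos: [0.5198, 0.1921, 0.2222]
eef_rot: [0.0, 0.635, 0.772, -0.001]
wrist_force: [-12.6, -9.0, 20.1]
finger_gap: 0.156
gripper_force: 72.4
```

```bash
python3 t.py
```

```text
5.65 [0.51976241 0.192055   0.22221271] ytool 11.087577831891778 F [-12.57231197  -8.97261213  20.10635221] T [-1.83070578  2.9953988   1.517485  ] 72.43355100159533 0.1562616555314427 [-0.1   0.49 -0.5   1.8   0.29  0.92 -0.53]
```

The moment climbs steadily with the extra turn, from 0.8 to 1.5 N m, so the cap is on its stop. I'll release and rise.

Call:
drive_tool([
  [[0, 0, 0], [0, 0, 0], 50],
  [[0, 0, 0], [0, 0, 0], 50],
  [[0, 0, 0], [0, 0, 0], 50],
  [[0, 0, 0], [0, 0, 0], 50],
  [[0, 0, 10], [0, 0, 0], 50],
  [[0, 0, 20], [0, 0, 0], 50],
  [[0, 0, 30], [0, 0, 0], 50],
  [[0, 0, 40], [0, 0, 0], 50],
  [[0, 0, 0], [0, 0, 0], 50],
  [[0, 0, 0], [0, 0, 0], 50],
])

```text
time_s: 6.65
ee_pos: [0.521, 0.1929, 0.3224]
eef_rot: [0.001, 0.636, 0.772, 0.001]
wrist_force: [-0.8, 0.4, -0.1]
finger_gap: 0.584
gripper_force: 0.0
```

```bash
python3 t.py
python3 - <<'E'
from h import *
s=shot('wrist');save(s,'wrist2.png')
P=cloud(s);r=np.hypot(P[...,0]-.52,P[...,1]-.194)
g=(s['pixels'].max(2)<75)&(s['depth']>0)&(abs(P[...,2]-.222)<.006)&(r<.045)
f=lambda m:cv2.minAreaRect((P[m][:,:2]*1000).astype(np.float32))
print('wing',g.sum(),f(g));print('can',f((abs(P[...,2]-.168)<.004)&(r<.09)&(s['pixels'].min(2)>90)))
E
```

```text
6.65 [0.52102121 0.19292087 0.32242822] ytool 11.049012758269015 F [-0.76161561  0.35887999 -0.08577869] T [ 0.01475024  0.03644638 -0.02113376] 0.0 0.5842785966862696 [-0.07  0.38 -0.53  1.69  0.21  1.13 -0.46]
wing 406 ((521.09228515625, 195.90878295898438), (11.888532638549805, 54.4395866394043), 13.298089027404785)
can ((520.9427490234375, 194.826171875), (88.77155303955078, 143.2229461669922), 13.880038261413574)
```

View pics/wrist2.png

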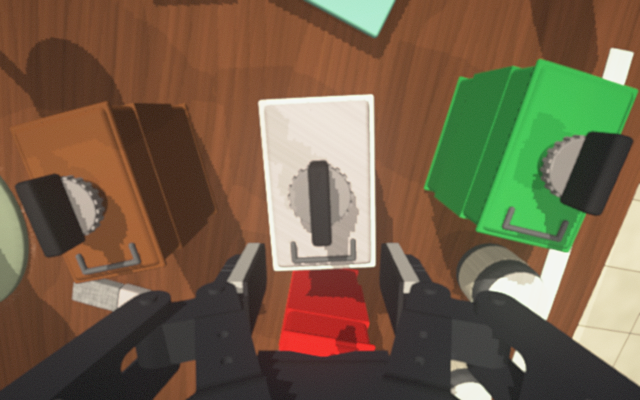

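The wing at (320,203) now lies along the can's long sides, 13.3° against 13.9°, and the gripper is clear.

```bash
python3 -c "
from rig import *
print(sign_off())"
```

```text
the job is handed in; nothing more can be done
None
```

The rectangular can's cap is turned clockwise onto its stop with the wing in line with the long sides (within about 0.6° by the wrist camera), the gripper has let go, the round tin's cap was not touched, and the job was handed in at about 7 s.

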